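Reseat the filter cartridge and close the water filter

TASK

Finish putting the worktop water filter together: the cartridge is standing loose in the socket of the filter base, so first press it straight down past the seal until it is fully home. Then lower the steel outer shell over it onto the base with its ears clear of the two catches, and turn it clockwise as far as it goes, so that it sits flush with both ears hooked under the catches. Let go, and leave the other things on the worktop where they are.

Things in the scene. Friction and masses are not known exactly. Their poses are not given: they have to be found in the camera images.
- filter_base: The filter base, fixed: a white block 124 (x) x 110 (y) x 40 mm high with a short brass spout on its -x side, a socket in the middle of its flat top (the deck) and two steel catches on the deck, at +x and -x. Origin: centre of its underside, z up.
- socket (a point): Centre of the socket's mouth, on the deck, 40 mm above the base's origin. Axes as the base. The socket is a vertical bore, 21 mm diameter, 30 mm deep. An elastic seal about half-way down takes about 10 N to push past, then light friction, then the rigid floor.
- catch (a point): Middle of the top of the +x catch, 41.5 mm from the socket's axis, 15 mm above the deck; the -x catch is its half-turn twin. Upright 44 to 50 mm from the axis; its lip reaches inwards to 33 mm, is 22 mm wide along y, underside 9 mm above the deck. Ears enter clockwise (seen from above); a wall at the clockwise end stops them when the line of the ears is parallel to base x.
- cart_mid (a point): The cartridge: white tube with grey ends, 97 mm tall, 0.12 kg: body 40 mm diameter, 65 mm long; below it a spigot of 20 mm diameter, 32 mm long, standing in the socket. Point on its axis, 48.5 mm below its flat top and above the spigot's foot; z up. At first the foot rests on the seal, 14 mm above the socket's floor; fully home the top is 67 mm above the deck.
- shell_mid (a point): The outer shell, loose, mouth down on the worktop: steel cup of 58 mm outside, 52 mm inside diameter, 75 mm tall, 72 mm deep inside, 0.3 kg, with a bar handle on top (107 mm in all) and two ears at its rim, both along shell x. Point on its axis, 53.5 mm above the rim; z up. It rests rim on deck round the cartridge.
- shell_bar (a point): Centre of the bar handle on the shell's closed top: 46 mm long (shell x), 14 mm thick (shell y), 32 mm high; 91 mm above the rim, on the axis. Axes as the shell. The bar can be gripped across its thickness.
- shell_ear (a point): Centre of the shell's +x ear, 34 mm from the axis, 2.5 mm above the rim; the -x ear is its twin. Each is 14 mm wide, 5 mm thick and reaches 41 mm from the axis. The shell goes down onto the deck with its ears 40 to 120 degrees anticlockwise (from above) of the base's x line, either ear either side, then turns clockwise to the stops.
- mug: Bystander: white mug, 72 mm diameter, 85 mm tall, with a handle. Origin: centre of its underside.
- jar: Bystander: glass jar with brass lid, 68 mm diameter, 95 mm tall. Origin: centre of its underside.
- tumbler: Bystander: plain steel tumbler standing mouth down, 64 mm diameter at the rim, 85 mm tall, no handle, no ears. Origin: centre of its underside.
- old_cartridge: Bystander: the used cartridge, standing upside down on the worktop, spigot up, 40 mm diameter, 97 mm tall. Origin: centre of its underside.
- bowl: Bystander: small blue bowl, 100 mm diameter, 45 mm tall. Origin: centre of its underside.
- spoon: Bystander: wooden spoon, 200 mm long, lying. Origin: on the worktop under its middle.
There are look-alikes about, which are no part of the job. Leave any pink, purple or turquoise look-alike of the part that bears shell_mid alone.

How it is judged (in metres and radians):
On the way:
1. the cartridge is pressed home in the socket before the shell is put over it (z of cart_mid in the frame of filter_base below 0.061 m and horizontal distance between cart_mid and filter_base below 0.005 m and angle between cart_mid's own z axis and vertical below 0.1 rad and horizontal distance between shell_mid and filter_base above 0.06 m), for 0.2 s.
At the end, for the whole second after the job is handed in: The cartridge is fully home in the socket (within 2.5 mm of the floor); the shell stands over it, upright, centred within 6 mm, its rim on the deck within 2 mm, turned so that its ears lie under the catches (ear line within 0.2 rad of the base's x line), released and at rest (z of cart_mid in the frame of filter_base below 0.061 m and horizontal distance between cart_mid and filter_base below 0.005 m and z of shell_mid in the frame of filter_base between 0.0905 and 0.0955 m and horizontal distance between shell_mid and filter_base below 0.006 m and angle between shell_mid's own z axis and vertical below 0.05 rad and angle between the x axis of shell_mid and the x axis of filter_base, either way round below 0.2 rad and linear speed of shell below 0.02 m/s); the robot touches nothing.
It fails at once if a bystander is shifted by more than 30 mm (distance of any of mug, jar, tumbler, old_cartridge, bowl, spoon from where it was at the start of the episode above 0.03 m).
It also fails if it takes over 64 s, if anything falls off the work surface, if the arm or the gripper's body presses on something with over 40 N, if the wrist force passes 120 N, or if a joint passes its speed limit or range.

ROBOT

A 6-joint arm with a two-finger parallel gripper is mounted at the origin on the work surface. World frame = base frame: x ahead of the robot, y to its left, z up, the work surface at z = 0. Lengths are in mm, angles in degrees, forces in N, time in s.
With the tool pointing down it reaches from about 250 to 775 mm from the base axis. Payload 8.9 kg.
Tool frame: the origin (TCP) lies at the very end of the fingers, on their centre line; the grasp point (between the pads) lies 19 mm behind it; z points along the fingers, y is the line along which they close (so a half turn about z gives the same grasp; the last joint's range is limited). The gripper opens to 85 mm and grips with 20 to 120 N. Pads are 22 mm wide; open, the fingers measure 114 mm over their backs; the gripper's body (76 mm by 85 mm) begins 54 mm behind the grasp point. The pads swing forward as they close: fully open they stand 13 mm farther back than shut.
Start: joints at [-75.762, 16.656, -8.789, 64.555, 0, 82.019], TCP at [198.532, -486.013, 231.305] pointing down, gripper open.
Joint ranges: [-144.48, 144.48], [-52.06, 99.96], [-74.48, 78.29], [-112.23, 115.85], [-86.99, 84.42], [-180, 180]. Speed limits (degrees/s): [127.2, 127.2, 159.86, 180, 180, 180].

INTERFACE

Orientations are given as [roll, pitch, yaw] about the fixed x, y, z axes, in that order (R = Rz(yaw) Ry(pitch) Rx(roll)).
In Python, from station import state, get_image, close_job gives the robot as it stands.
- The arm moves only by the tool send_rows, never from a script. Its argument "series" is a list of rows, each a list of 2 entries, a list of its own where there are three numbers: the shift along the tool's x, y, z scaled (see below), then the turn, a rotation vector about the tool's x, y, z scaled (see below). A call has exactly 8 rows; each row shifts and turns the commanded pose from where the row before left it, along the tool's axes as they then stand; what a row does not reach is not made up. The controller multiplies each number of a shift by 1 m and each number of a turn by pi/2 rad. A row lasts 1/10 s, in which the tool goes at most 50 mm and 8.59 degrees, less where a joint would pass 70% of its speed; a pose out of reach is approached as far as the arm can. A call with a number of a shift or a turn outside -1 to 1 is refused whole. A call with a gripper value outside its range is refused whole. "jaw" is the opening, from 0 (shut) to 1 (fully open), set as the call begins (left out, the last holds). The fingers move at their own pace and stop on an object; the grip force is fixed at half the most. Time passes only in rows, so rows that do not move let the fingers close, or fill a call up. It gives the time, the measured TCP pose, the force, the opening and the grip force at its end, in the units of the state.
- state(): the state, without advancing time (a new reading comes with each control period).
- get_image(name): name is "scene" or "top"; returns a dict with "image" (420x560x3 uint8, blue, green, red), "camera_matrix" (3x3 intrinsics, pixels), "T" (4x4, takes a point from camera to world coordinates). Camera axes: x right, y up, looking along -z (the intrinsics and any distortion apply to the point x, -y, -z); pixel columns grow to the right and rows downward; lengths in mm; the calibration is good to about 2 mm. A picture is of the moment at which its call begins. There is no depth.
- close_job(): hands the job in; it is judged then, once.
The state is a dict: "time": time; "joint_pos": joint angles; "qd": joint speeds; "tau": joint torques, N m; "tool_pos": TCP position; "tcp_rot": TCP orientation; "contact_force": force on the tool from outside, world axes, zero at the start; "wrist_torque": the same for the moment, N m; "opening": finger opening in mm; "grasp_force": force on a finger pad.
Only numpy, scipy, OpenCV 4.12 (cv2) and the standard library are available. Lean on these libraries where they do the work, as an engineer would, in place of code of your own. Each camera call takes 0.05 s, during which the arm holds its last target. There are 200 camera calls.

## Working session

There is one attempt and no reset: what is moved stays moved. The work goes in short steps, Python scripts to look and compute and a tool call to move; the robot and the scene stay as the last step left them, time stands still between calls to the robot, and variables do not carry over. Pictures are saved under pics/ and viewed, at most 10 in all, crops included, and the job is handed in when it is done.

Besides the shell and the picture viewer there is one more tool, called as name(argument=value, ...) on one line, values as JSON. send_rows: Moves the arm, as the interface text tells. Its arguments: {"type":"object","properties":{"series":{"type":"array"},"jaw":{"type":"number"}},"required":["series"]}

```bash
mkdir -p pics; cat > h.py <<'E'
import numpy as np, cv2
from station import state, get_image
def ray(im,u,v):
    K=np.array(im["camera_matrix"]);T=np.array(im["T"])
    d=np.linalg.solve(K,[u,v,1]); d=T[:3,:3]@[d[0],-d[1],-d[2]]
    return T[:3,3],d
def onz(im,u,v,z):
    o,d=ray(im,u,v); return o+d*(z-o[2])/d[2]
def proj(im,p):
    K=np.array(im["camera_matrix"]);T=np.array(im["T"])
    c=T[:3,:3].T@(np.array(p,float)-T[:3,3]); q=K@[c[0],-c[1],-c[2]]; return q[:2]/q[2]
E
python3 - <<'E'
from h import *
for n in("scene","top"):
    i=get_image(n); cv2.imwrite(f"pics/{n}0.png",i["image"]); print(n,np.round(i["camera_matrix"],1),np.round(i["T"],3),[k for k in i])
print(state())
E
```

```text
scene [[455.    0.  282.4]
 [  0.  455.  206.8]
 [  0.    0.    1. ]] [[-5.600000e-01 -6.740000e-01  4.810000e-01  1.183826e+03]
 [ 8.280000e-01 -4.610000e-01  3.180000e-01  3.815260e+02]
 [ 8.000000e-03  5.770000e-01  8.170000e-01  1.079341e+03]
 [ 0.000000e+00  0.000000e+00  0.000000e+00  1.000000e+00]] ['image', 'camera_matrix', 'T']
top [[470.2   0.  285.1]
 [  0.  470.2 208.6]
 [  0.    0.    1. ]] [[ 2.500000e-02  9.900000e-01 -1.360000e-01  4.150360e+02]
 [-1.000000e+00  2.700000e-02  1.100000e-02  5.535000e+00]
 [ 1.500000e-02  1.360000e-01  9.910000e-01  1.166719e+03]
 [ 0.000000e+00  0.000000e+00  0.000000e+00  1.000000e+00]] ['image', 'camera_matrix', 'T']
{'time': 0.1, 'joint_pos': array([-7.57619257e+01,  1.66855000e+01, -8.82449503e+00,  6.45551785e+01,
        1.48831655e-03,  8.20157413e+01]), 'qd': array([ 0.13568147, -0.00849501,  0.16084651, -0.01911504, -0.13481923,
        0.00539553]), 'tau': array([-1.00571167e-04, -5.37977493e+01,  3.31919575e+01,  9.31918243e-03,
       -2.69367411e-04,  9.27633010e-06]), 'tool_pos': array([ 198.44944776, -485.6447809 ,  230.80620735]), 'tcp_rot': array([-1.79935665e+02, -1.05265570e-02,  2.22223262e+01]), 'contact_force': array([0.28016313, 0.14182935, 0.51345133]), 'wrist_torque': array([-0.00820347, -0.00150875,  0.00877634]), 'grasp_force': 0.0, 'opening': 85.28727318600765}
```

View pics/scene0.png

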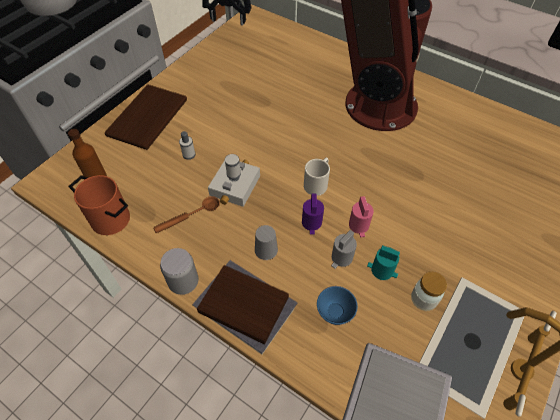

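View pics/top0.png

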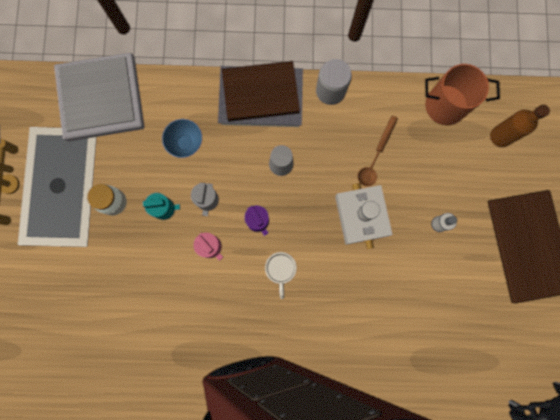

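Scene view: the candidates for the shell are grey steel with bar (scene 344,248; top 204,197), tumbler without handle (266,242; 281,160), purple (313,214; 257,218), pink (361,217; 207,245), turquoise (386,263; 159,206) and the large grey pot (180,270; 333,82). I choose the grey one with bar and ears. The base is at scene (235,182), top (364,215), with the cartridge standing in it. The used cartridge is at (187,146). I'll check this in one close crop.

```bash
python3 - <<'E'
import cv2,numpy as np
s=cv2.imread("pics/scene0.png");t=cv2.imread("pics/top0.png")
c=lambda i,u,v,w,h:cv2.resize(i[v-h:v+h,u-w:u+w],(400,300),interpolation=cv2.INTER_CUBIC)
m=np.vstack([np.hstack([c(s,235,182,40,30),c(t,364,215,40,30)]),np.hstack([c(s,344,248,32,24),c(t,204,200,32,24)])])
cv2.imwrite("pics/crop.png",m)
E
```

```text
(no output)
```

View pics/crop.png

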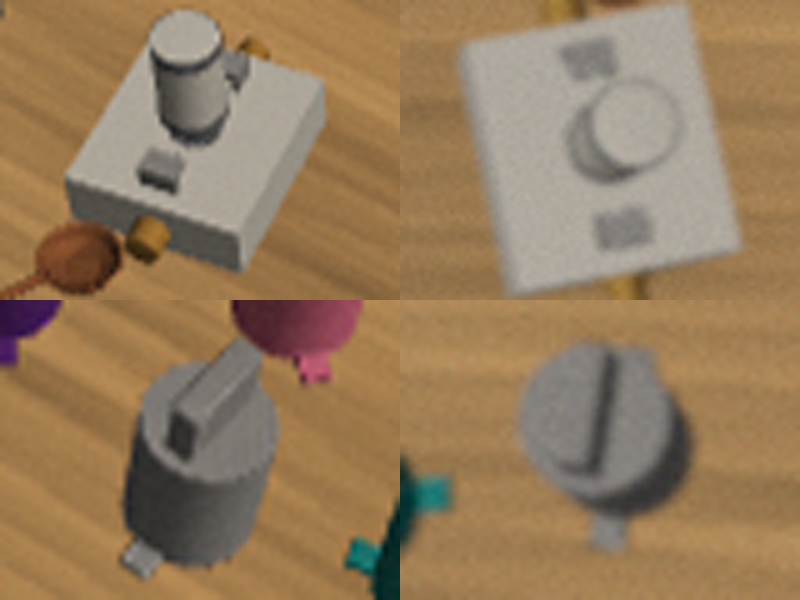

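The top-left crop shows the loose cartridge in the base, with brass pieces on both x sides (harmless, since the base is half-turn symmetric). The bottom crops confirm the grey steel cup with bar handle, and ears at scene (335,265), top (206,213) and (210,186).

```bash
python3 - <<'E'
from h import *
t=get_image("top");s=get_image("scene")
tri=lambda p,q:(lambda a,d,b,e:(lambda k:((a+k[0]*d+b+k[1]*e)/2,np.linalg.norm(a+k[0]*d-b-k[1]*e)))(np.linalg.lstsq(np.c_[d,-e],b-a,rcond=None)[0]))(*ray(t,*p),*ray(s,*q))
# deck outline, top view
g=t["image"];hsv=cv2.cvtColor(g,cv2.COLOR_BGR2HSV)
for im,(u,v),name in((t,(364,215),"top"),):
    m=((hsv[...,1]<45)&(hsv[...,2]>90)).astype(np.uint8); r=np.zeros_like(m); r[v-45:v+45,u-45:u+45]=m[v-45:v+45,u-45:u+45]
    cs=max(cv2.findContours(r,0,1)[0],key=cv2.contourArea); hull=cv2.convexHull(cs)[:,0]
    w=np.array([onz(im,*p,40)[:2] for p in hull],np.float32); print("deck rect",cv2.minAreaRect(w))
C=np.array([onz(t,*p,40) for p in((336,194),(381.4,185.6),(392.4,234),(346.4,243.6))]);print("corners",C.round(1),C.mean(0).round(1))
C=np.array([onz(t,*p,55) for p in((361.6,197),(368.4,231))]);d=C[1]-C[0];print("catch",C.round(1),C.mean(0).round(1),np.degrees(np.arctan2(d[1],d[0])))
print("cart top",onz(t,371.6,209.4,121), "tri",tri((371.6,209.4),(195+187/5,152+38/5)))
print("scene cart",onz(s,195+187/5,152+38/5,121))
Cs=np.array([onz(s,195+a/5,152+b/5,40) for a,b in((66,178),(243,268),(325,80))]);print("scene deck cor",Cs.round(1), ((Cs[0]+Cs[2])/2).round(1))
e1=onz(t,205.6,212.8,5);e2=onz(t,210.4,185.6,5);d=e2-e1
print("ears",e1,e2,(e1+e2)/2,np.degrees(np.arctan2(d[1],d[0])))
b=[onz(t,172+a/6.25,176+c/6.25,107) for a,c in((203,48),(182,170))];d=b[0]-b[1]
print("bar",b,(b[0]+b[1])/2,np.degrees(np.arctan2(d[1],d[0])),np.linalg.norm(d))
print("disc top",onz(t,172+195/6.25,176+117/6.25,75),"scene disc",onz(s,312+208/6.25,224+124/6.25,75))
b=[onz(s,312+a/6.25,224+c/6.25,107) for a,c in((186,112),(246,46))];d=b[1]-b[0]
print("bar scene",b,(b[0]+b[1])/2,np.degrees(np.arctan2(d[1],d[0])),np.linalg.norm(d))
print(state()["tool_pos"],state()["tcp_rot"])
E
```

```text
deck rect ((561.6469116210938, -196.2950439453125), (123.34910583496094, 113.58316802978516), 12.71447467803955)
corners [[ 609.2 -130.2   40. ]
 [ 633.  -241.1   40. ]
 [ 515.2 -267.3   40. ]
 [ 489.2 -156.4   40. ]] [ 561.7 -198.8   40. ]
catch [[ 601.  -190.    55. ]
 [ 519.5 -206.5   55. ]] [ 560.3 -198.3   55. ] -168.60007912749026
cart top [ 562.29281086 -201.06423927  121.        ] tri (array([ 562.08790745, -200.36426626,  116.63272456]), np.float64(3.431982237045925))
scene cart [ 564.40614108 -196.00729072  121.        ]
scene deck cor [[ 635.8 -237.    40. ]
 [ 629.2 -114.8   40. ]
 [ 491.8 -157.    40. ]] [ 563.8 -197.    40. ]
ears [558.9880903 189.5412788   5.       ] [627.93636844 180.83169496   5.        ] [593.46222937 185.18648688   5.        ] -7.1995016445162765
bar [array([613.32644047, 179.14402756, 107.        ]), array([568.05218331, 184.58936966, 107.        ])] [590.68931189 181.86669861 107.        ] -6.858281658567153 45.60054946945214
disc top [592.90813263 186.11533738  75.        ] scene disc [597.15540639 188.54028246  75.        ]
bar scene [array([615.96174017, 184.73015357, 107.        ]), array([575.33519128, 189.36045105, 107.        ])] [595.64846572 187.04530231 107.        ] 173.49792987147995 40.889560150660955
[ 198.45853926 -485.77128745  230.97202692] [-1.79955890e+02 -5.42112327e-03  2.22174647e+01]
```

send_rows(series=[[[0.04,-0.0115,0],[0,0,0]],[[0.04,-0.0115,0],[0,0,0]],[[0.04,-0.0115,0],[0,0,0]],[[0.04,-0.0115,0],[0,0,0]],[[0.04,-0.0115,0],[0,0,0]],[[0.04,-0.0115,0],[0,0,0]],[[0.04,-0.0115,0],[0,0,0]],[[0.04,-0.0115,0],[0,0,0]]], jaw=0)

```text
time: 1.0
tool_pos: [461.1, -278.5, 231.3]
tcp_rot: [180.0, 0.0, 22.2]
contact_force: [1.2, -0.6, -0.1]
opening: -0.2
grasp_force: 0.0
```

send_rows(series=[[[0.03,-0.009,0.01],[0,0,0]],[[0.03,-0.009,0.01],[0,0,0]],[[0.03,-0.009,0.01],[0,0,0]],[[0.035,-0.009,0.01],[0,0,0]],[[0,0,0.02],[0,0,0]],[[0,0,0.01],[0,0,0]],[[0,0,0],[0,0,0]],[[0,0,0],[0,0,0]]])

```text
time: 1.8
tool_pos: [561.7, -199.8, 161.7]
tcp_rot: [180.0, 0.0, 22.2]
contact_force: [-0.5, -0.9, 0.1]
opening: -0.1
grasp_force: 0.0
```

send_rows(series=[[[0,0,0.01],[0,0,0]],[[0,0,0.01],[0,0,0]],[[0,0,0.01],[0,0,0]],[[0,0,0.006],[0,0,0]],[[0,0,0.003],[0,0,0]],[[0,0,0.003],[0,0,0]],[[0,0,0.002],[0,0,0]],[[0,0,0.002],[0,0,0]]])

```text
time: 2.6
tool_pos: [562.4, -199.3, 115.5]
tcp_rot: [180.0, -0.0, 22.2]
contact_force: [-0.2, -0.6, 0.6]
opening: -0.1
grasp_force: 1.1
```

send_rows(series=[[[0,0,0.002],[0,0,0]],[[0,0,0.001],[0,0,0]],[[0,0,0.001],[0,0,0]],[[0,0,0.001],[0,0,0]],[[0,0,0.001],[0,0,0]],[[0,0,0.001],[0,0,0]],[[0,0,0],[0,0,0]],[[0,0,0],[0,0,0]]])

```text
time: 3.4
tool_pos: [562.0, -199.2, 108.1]
tcp_rot: [-180.0, 0.0, 22.2]
contact_force: [0.3, 0.0, 0.5]
opening: -0.1
grasp_force: 0.0
```

send_rows(series=[[[0,0,0.001],[0,0,0]],[[0,0,0.001],[0,0,0]],[[0,0,0.001],[0,0,0]],[[0,0,0.001],[0,0,0]],[[0,0,0],[0,0,0]],[[0,0,0],[0,0,0]],[[0,0,0],[0,0,0]],[[0,0,0],[0,0,0]]])

```text
time: 4.2
tool_pos: [563.5, -199.9, 107.0]
tcp_rot: [179.8, -0.2, 22.2]
contact_force: [-3.0, 1.2, 23.3]
opening: -0.5
grasp_force: 11.3
```

```bash
python3 - <<'E'
from h import *
c=lambda i,u,v:cv2.resize(i[v-36:v+36,u-48:u+48],(400,300),interpolation=cv2.INTER_CUBIC)
cv2.imwrite("pics/press.png",np.hstack([c(get_image("scene")["image"],235,172),c(get_image("top")["image"],366,213)]))
E
```

```text
(no output)
```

View pics/press.png

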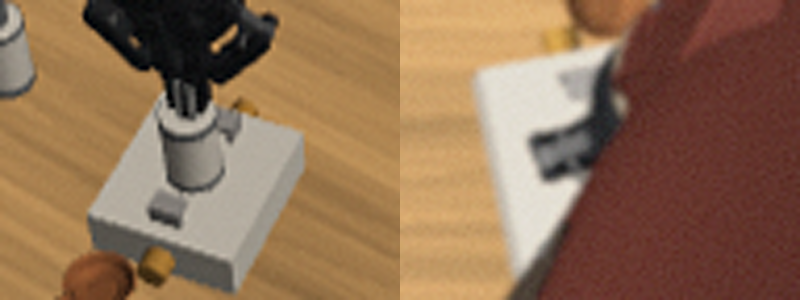

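The left crop shows the cartridge body sitting on the deck with the spigot gone into the socket, and 23 N from the floor at z = 107.0. It is home. Now lift and go to the shell.

send_rows(series=[[[0,0,-0.01],[0,0,0]],[[0,0,-0.03],[0,0,0]],[[0,0,-0.04],[0,0,0]],[[0,0,-0.04],[0,0,0]],[[0.02,-0.04,0],[0,0,0]],[[0.02,-0.04,0],[0,0,0]],[[0.02,-0.04,0],[0,0,0]],[[0.02,-0.04,0],[0,0,0]]])

```text
time: 5.1
tool_pos: [575.5, -19.3, 224.5]
tcp_rot: [180.0, -0.0, 22.2]
contact_force: [0.3, -0.0, 0.2]
opening: -0.1
grasp_force: 0.0
```

send_rows(series=[[[0.02,-0.04,0],[0,0,0]],[[0.02,-0.04,0],[0,0,0]],[[0.02,-0.04,0],[0,0,0]],[[0.02,-0.04,0],[0,0,0]],[[0.015,-0.024,0],[0,0,-0.09]],[[0,0,0],[0,0,-0.09]],[[0,0,0],[0,0,-0.09]],[[0,0,0],[0,0,-0.09]]], jaw=0.6)

```text
time: 5.9
tool_pos: [593.8, 185.9, 224.1]
tcp_rot: [-180.0, 0.0, 55.0]
contact_force: [-0.3, 0.8, -0.5]
opening: 51.3
grasp_force: 0.0
```

send_rows(series=[[[0,0,0],[0,0,-0.09]],[[0,0,0],[0,0,-0.09]],[[0,0,0],[0,0,-0.09]],[[0,0,0],[0,0,-0.09]],[[0,0,0],[0,0,-0.09]],[[0,0,0],[0,0,-0.09]],[[0,0,0],[0,0,-0.09]],[[0,0,0],[0,0,-0.09]]])

```text
time: 6.7
tool_pos: [593.9, 185.4, 224.2]
tcp_rot: [-180.0, -0.0, 119.8]
contact_force: [-0.1, -0.2, -0.6]
opening: 51.0
grasp_force: 0.0
```

send_rows(series=[[[0,0,0],[0,0,-0.09]],[[0,0,0],[0,0,-0.09]],[[0,0,0],[0,0,-0.09]],[[0,0,0],[0,0,-0.09]],[[0,0,0],[0,0,-0.09]],[[0,0,0],[0,0,-0.09]],[[0,0,0],[0,0,-0.05]],[[0,0,0],[0,0,0]]])

```text
time: 7.5
tool_pos: [593.9, 185.4, 224.2]
tcp_rot: [-180.0, -0.0, 172.6]
contact_force: [-0.2, 0.7, 1.1]
opening: 51.0
grasp_force: 0.0
```

send_rows(series=[[[0,0,0.04],[0,0,0]],[[0,0,0.04],[0,0,0]],[[0,0,0.03],[0,0,0]],[[0,0,0.015],[0,0,0]],[[0,0,0.01],[0,0,0]],[[0,0,0.005],[0,0,0]],[[0,0,0.002],[0,0,0]],[[0,0,0],[0,0,0]]])

```text
time: 8.3
tool_pos: [594.5, 185.5, 82.9]
tcp_rot: [180.0, 0.1, 172.5]
contact_force: [0.1, 0.2, 1.1]
opening: 51.6
grasp_force: 0.0
```

send_rows(series=[[[0,0,0],[0,0,0]],[[0,0,0],[0,0,0]],[[0,0,0],[0,0,0]],[[0,0,0],[0,0,0]],[[0,0,0],[0,0,0]],[[0,0,0],[0,0,0]],[[0,0,0],[0,0,0]],[[0,0,0],[0,0,0]]], jaw=0)

```text
time: 9.1
tool_pos: [594.5, 185.6, 83.0]
tcp_rot: [180.0, 0.1, 172.5]
contact_force: [0.1, 0.1, 6.4]
opening: 12.7
grasp_force: 60.1
```

```bash
python3 - <<'E'
from h import *
i=get_image("scene")["image"];t=get_image("top")["image"]
c=lambda i,u,v:cv2.resize(i[v-36:v+36,u-48:u+48],(400,300),interpolation=cv2.INTER_CUBIC)
cv2.imwrite("pics/grip.png",np.hstack([c(i,344,240),c(t,210,197)])); s=state();print(s["tool_pos"],s["tcp_rot"])
E
```

```text
[594.52743104 185.58085262  82.9671497 ] [1.79971211e+02 6.75211120e-02 1.72521388e+02]
```

View pics/grip.png

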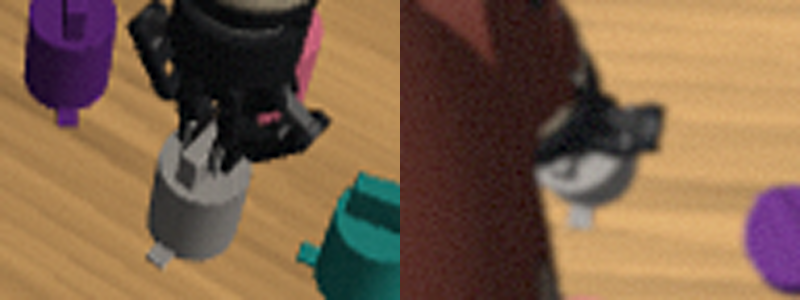

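Left crop: the bar is in the fingers of the grey shell (ear at about crop 160,255), opening 12.7 mm, grip 60 N. Lift and carry.

send_rows(series=[[[0,0,-0.01],[0,0,0]],[[0,0,-0.03],[0,0,0]],[[0,0,-0.04],[0,0,0]],[[0,0,-0.04],[0,0,0]],[[0,0,-0.02],[0,0,0]],[[-0.001,-0.02,0],[0,0,0]],[[-0.002,-0.035,0],[0,0,0]],[[-0.002,-0.035,0],[0,0,0]]])

```text
time: 10.0
tool_pos: [586.5, 94.9, 222.3]
tcp_rot: [-180.0, -0.0, 172.6]
contact_force: [1.3, -1.0, -4.2]
opening: 13.3
grasp_force: 58.9
```

send_rows(series=[[[-0.002,-0.035,0],[0,0,0]],[[-0.002,-0.04,0],[0,0,0]],[[-0.002,-0.04,0],[0,0,0]],[[-0.002,-0.04,0],[0,0,0]],[[-0.002,-0.04,0],[0,0,0]],[[-0.002,-0.04,0],[0,0,0]],[[-0.001,-0.035,0],[0,0,0]],[[0,-0.025,0],[0,0,0]]])

```text
time: 10.8
tool_pos: [560.8, -200.9, 222.2]
tcp_rot: [-180.0, -0.1, 172.4]
contact_force: [-0.0, 0.1, -3.5]
opening: 12.6
grasp_force: 58.9
```

send_rows(series=[[[0,0,0],[0,0,-0.07]],[[0,0,0],[0,0,-0.08]],[[0,0,0],[0,0,-0.09]],[[0,0,0],[0,0,-0.09]],[[0,0,0],[0,0,-0.09]],[[0,0,0],[0,0,-0.09]],[[0,0,0],[0,0,-0.09]],[[0,0,0],[0,0,-0.09]]])

```text
time: 11.6
tool_pos: [561.1, -198.5, 222.2]
tcp_rot: [179.9, -0.0, -125.1]
contact_force: [0.8, -0.9, -3.6]
opening: 12.7
grasp_force: 59.0
```

send_rows(series=[[[0,0,0],[0,0,-0.08]],[[0,0,0],[0,0,0]],[[0,0,0],[0,0,0]],[[0,0,0],[0,0,0]],[[0,0,0],[0,0,0]],[[0,0,0],[0,0,0]],[[0,0,0],[0,0,0]],[[0,0,0],[0,0,0]]])

```text
time: 12.4
tool_pos: [561.7, -198.7, 222.3]
tcp_rot: [180.0, 0.0, -118.2]
contact_force: [0.0, -1.0, -3.2]
opening: 13.0
grasp_force: 59.0
```

```bash
python3 - <<'E'
from h import *
s=get_image("scene");t=get_image("top")
i=s["image"]
cv2.imwrite("pics/over.png",np.hstack([cv2.resize(x[v-52:v+52,u-52:u+52],(400,400),interpolation=cv2.INTER_CUBIC) for x,u,v in((i,240,155),(t["image"],372,200))])); q=state();print(q["tool_pos"],q["tcp_rot"],q["opening"],q["joint_pos"])
E
```

```text
[ 561.7239353  -198.68391229  222.32085184] [ 1.79999915e+02  8.04679358e-04 -1.18193043e+02] 12.62054145544045 [-2.65071341e+01  2.47065522e+01  1.74370039e+00  6.70372098e+01
  8.06842785e-04 -8.83140913e+01]
```

View pics/over.png

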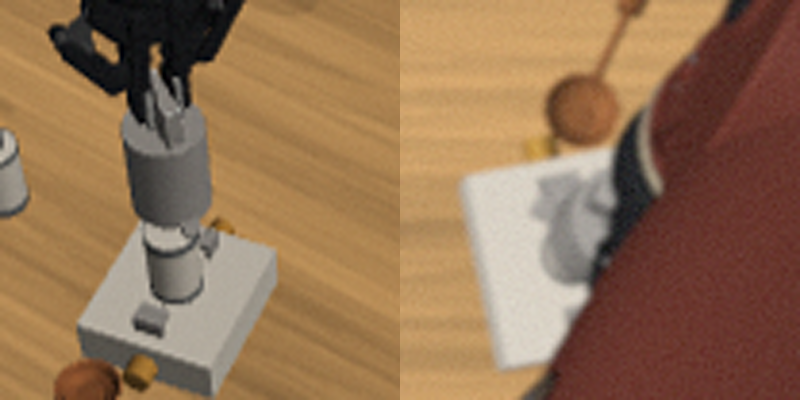

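Shell hangs upright above the seated cartridge. A quick numeric check of its axis against the cartridge's.

```bash
python3 - <<'E'
from h import *
s=get_image("scene")
for p in((561.7,-198.7,214),(561.7,-198.7,139),(561.7,-198.7,107),(561.7,-198.7,45)): 
    print(p,((proj(s,p)-(188,103))*400/104).round(1))
E
```

```text
(561.7, -198.7, 214) [158.9 123.1]
(561.7, -198.7, 139) [168.  197.1]
(561.7, -198.7, 107) [171.7 226.5]
(561.7, -198.7, 45) [178.3 280.2]
```

send_rows(series=[[[0,0,0.01],[0,0,0]],[[0,0,0.01],[0,0,0]],[[0,0,0.006],[0,0,0]],[[0,0,0.004],[0,0,0]],[[0,0,0.003],[0,0,0]],[[0,0,0.003],[0,0,0]],[[0,0,0.003],[0,0,0]],[[0,0,0.003],[0,0,0]]])

```text
time: 13.35
tool_pos: [561.8, -198.7, 180.3]
tcp_rot: [-180.0, -0.0, -118.2]
contact_force: [-0.3, 0.1, -3.4]
opening: 13.0
grasp_force: 59.0
```

No contact, so it's over the cartridge. Continue down.

send_rows(series=[[[0,0,0.01],[0,0,0]],[[0,0,0.01],[0,0,0]],[[0,0,0.01],[0,0,0]],[[0,0,0.008],[0,0,0]],[[0,0,0.006],[0,0,0]],[[0,0,0.004],[0,0,0]],[[0,0,0.003],[0,0,0]],[[0,0,0],[0,0,0]]])

```text
time: 14.15
tool_pos: [561.7, -198.6, 129.0]
tcp_rot: [180.0, 0.0, -118.2]
contact_force: [-0.9, 0.5, -4.0]
opening: 13.1
grasp_force: 59.1
```

send_rows(series=[[[0,0,0.002],[0,0,0]],[[0,0,0.001],[0,0,0]],[[0,0,0.001],[0,0,0]],[[0,0,0.001],[0,0,0]],[[0,0,0.001],[0,0,0]],[[0,0,0],[0,0,0]],[[0,0,0],[0,0,0]],[[0,0,0],[0,0,0]]])

```text
time: 14.95
tool_pos: [561.8, -198.7, 123.4]
tcp_rot: [-180.0, 0.0, -118.2]
contact_force: [0.6, 0.2, -3.6]
opening: 12.9
grasp_force: 59.1
```

send_rows(series=[[[0,0,0.0005],[0,0,0]],[[0,0,0.0005],[0,0,0]],[[0,0,0.0005],[0,0,0]],[[0,0,0.0005],[0,0,0]],[[0,0,0],[0,0,0]],[[0,0,0],[0,0,0]],[[0,0,0],[0,0,0]],[[0,0,0],[0,0,0]]])

```text
time: 15.75
tool_pos: [561.9, -198.8, 123.0]
tcp_rot: [-179.9, -0.0, -118.2]
contact_force: [-4.9, 1.6, 13.0]
opening: 12.9
grasp_force: 61.5
```

send_rows(series=[[[0,0,-0.0005],[0,0,0.03]],[[0,0,0],[0,0,0.05]],[[0,0,0],[0,0,0.06]],[[0,0,0],[0,0,0.06]],[[0,0,0],[0,0,0.06]],[[0,0,0],[0,0,0.06]],[[0,0,0],[0,0,0.06]],[[0,0,0],[0,0,0.06]]])

```text
time: 16.55
tool_pos: [562.8, -199.2, 122.9]
tcp_rot: [-179.9, 0.1, -158.0]
contact_force: [-0.5, 0.4, 5.5]
opening: 12.7
grasp_force: 60.3
```

```bash
python3 -c "
from h import *
s=state();print(s['tool_pos'],s['tcp_rot'],s['contact_force'],s['wrist_torque'])"
```

```text
[ 562.75781859 -199.15150665  122.94214242] [-1.79883977e+02  1.01962773e-01 -1.57989866e+02] [-0.50754686  0.4048828   5.49514843] [-0.10606777  0.00186232  0.18219383]
```

send_rows(series=[[[0,0,0],[0,0,0.02]],[[0,0,0],[0,0,0.02]],[[0,0,0],[0,0,0.02]],[[0,0,0],[0,0,0.02]],[[0,0,0],[0,0,0.02]],[[0,0,0],[0,0,0.01]],[[0,0,0],[0,0,0]],[[0,0,0],[0,0,0]]])

```text
time: 17.35
tool_pos: [562.8, -199.7, 123.0]
tcp_rot: [-179.8, 0.1, -167.7]
contact_force: [-0.2, -3.2, 5.4]
opening: 12.9
grasp_force: 60.5
```

```bash
python3 -c "
from h import *
s=state();print(s['tool_pos'],s['tcp_rot'],s['contact_force'],s['wrist_torque'])"
```

```text
[ 562.7934182 -199.7041571  122.9563426] [-1.79848507e+02  1.09116762e-01 -1.67671288e+02] [-0.21576794 -3.20744272  5.3917454 ] [-0.61196703 -0.05098029  0.12358294]
```

send_rows(series=[[[0,0,0],[0,0,0.01]],[[0,0,0],[0,0,0.01]],[[0,0,0],[0,0,0.01]],[[0,0,0],[0,0,0.01]],[[0,0,0],[0,0,0]],[[0,0,0],[0,0,0]],[[0,0,0],[0,0,0]],[[0,0,0],[0,0,0]]])

```text
time: 18.15
tool_pos: [562.7, -200.7, 123.1]
tcp_rot: [-179.7, 0.1, -171.3]
contact_force: [-1.3, -7.2, 6.4]
opening: 12.6
grasp_force: 62.8
```

```bash
python3 -c "
from h import *
s=state();print(s['tool_pos'],s['tcp_rot'],s['contact_force'],s['wrist_torque'])"
```

```text
[ 562.67517084 -200.72856876  123.06787367] [-1.79740933e+02  8.05262041e-02 -1.71254323e+02] [-1.30988442 -7.17463335  6.44852908] [-1.74809455  0.26104809  0.80951184]
```

The stop is felt (0.8 N m). Ease off slightly, release, lift and look.

send_rows(series=[[[0,0,0],[0,0,-0.01]],[[0,0,-0.0005],[0,0,-0.005]],[[0,0,0],[0,0,0]],[[0,0,0],[0,0,0]],[[0,0,0],[0,0,0]],[[0,0,0],[0,0,0]],[[0,0,0],[0,0,0]],[[0,0,0],[0,0,0]]])

```text
time: 18.95
tool_pos: [562.6, -200.6, 123.1]
tcp_rot: [-179.8, 0.1, -170.0]
contact_force: [0.7, -6.7, 1.8]
opening: 12.8
grasp_force: 60.0
```

send_rows(series=[[[0,0,0],[0,0,0]],[[0,0,0],[0,0,0]],[[0,0,0],[0,0,0]],[[0,0,0],[0,0,0]],[[0,0,0],[0,0,0]],[[0,0,0],[0,0,0]],[[0,0,0],[0,0,0]],[[0,0,0],[0,0,0]]], jaw=0.6)

```text
time: 19.75
tool_pos: [561.7, -198.6, 122.3]
tcp_rot: [180.0, 0.0, -169.9]
contact_force: [0.6, 1.3, 0.3]
opening: 51.3
grasp_force: 0.0
```

send_rows(series=[[[0,0,-0.01],[0,0,0]],[[0,0,-0.02],[0,0,0]],[[0,0,-0.04],[0,0,0]],[[0,0,-0.04],[0,0,0]],[[0.04,0,-0.02],[0,0,0]],[[0.04,0,0],[0,0,0]],[[0.04,0,0],[0,0,0]],[[0.04,0,0],[0,0,0]]])

```text
time: 20.55
tool_pos: [402.9, -226.7, 253.2]
tcp_rot: [-179.9, 0.0, -169.9]
contact_force: [-0.1, -1.0, 1.5]
opening: 51.2
grasp_force: 0.0
```

```bash
python3 - <<'E'
from h import *
s=get_image("scene");t=get_image("top")
cv2.imwrite("pics/end.png",np.hstack([cv2.resize(x[v-40:v+40,u-40:u+40],(400,400),interpolation=cv2.INTER_CUBIC) for x,u,v in((s["image"],238,165),(t["image"],368,212))])); q=state();print(q["tool_pos"],q["contact_force"])
for z in(45,115,147): 
    p=(561.8,-198.5,z);print(z,((proj(s,p)-(198,125))*5).round(),((proj(t,p)-(328,172))*5).round()+[400,0])
E
```

```text
[ 400.56656816 -226.62398365  253.29127346] [-0.18183037  0.32479966  1.20760394]
45 [182. 254.] [582. 209.]
115 [172. 175.] [610. 190.]
147 [167. 137.] [624. 180.]
```

View pics/end.png

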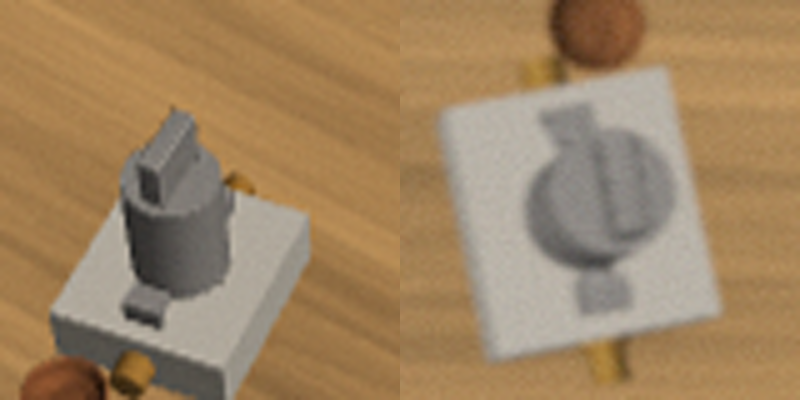

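The shell sits flush on the deck, with its disc centre at crop (611,192) against (610,190) expected. The bar is in line with the catches (604,293) and (568,125) within about 3°, and the gripper is clear. Handing in.

```bash
python3 -c "
from station import close_job
print(close_job())"
```

```text
the job is handed in; nothing more can be done
None
```

The filter is assembled and handed in: the cartridge is pressed fully home and the steel shell is turned to its stops with both ears under the catches, released, with no bystander touched. The hand-in returned no verdict, so this rests on the force readings and the last picture.

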